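Shift the brush to the other swing hook and fold the empty one away

ROBOT

A 6-joint arm with a two-finger parallel gripper is mounted at the origin on the work surface. World frame = base frame: x ahead of the robot, y to its left, z up, the work surface at z = 0. Lengths are in m, angles in rad, forces in N, time in s.
With the tool pointing down it reaches from about 0.2 to 0.875 m from the base axis. Payload 3.4 kg.
Tool frame: the origin (TCP) lies midway between the tips of the shut fingers; the grasp point (between the pads) lies r.pinch_z behind it (r.pinch_z is the distance from the TCP to the grasp point, in m); z points along the fingers, y is the line along which they close (so a half turn about z gives the same grasp; the last joint's range is limited). The gripper opens to 94 mm and grips with 3 to 60 N. Pads are 16 mm wide; open, the fingers measure 119 mm over their backs; the gripper's body (75 mm by 177 mm) begins 78 mm behind the grasp point.
Start: joints at [1.117, 0.276, 1.505, -0, 1.361, -0.121], TCP at [0.188, 0.543, 0.205] pointing down, gripper open.
Joint ranges: [-2.89, 2.89], [-0.75, 2.08], [0.22, 2.7], [-1.18, 4.32], [0.11, 2.71], [-2.7, 2.7]. Speed limits (rad/s): [2.57, 2.57, 3.14, 3.14, 3.14, 3.14].

INTERFACE

Orientations are given as a 3x3 rotation matrix whose columns are the frame's x, y, z axes.
In Python, from station import r, camera gives the robot as it stands. The module is installed in compiled form; this text tells all that it offers.
- The arm moves only by the tool arm_command, never from a script. Its argument "steps" is a list of rows, each a list of 3 entries, a list of its own where there are three numbers: the opening, from 0 (shut) to 1 (fully open), then the shift along the tool's x, y, z in mm, then the turn about the tool's z in degrees. A call has exactly 5 rows; each row is the pose to reach, as a shift and turn from the pose commanded when the call began, along the tool's axes at that moment; what a row does not reach only later rows make up. A row lasts 1/10 s, in which the tool goes at most 50 mm and 8.59 degrees, less where a joint would pass 70% of its speed; a pose out of reach is approached as far as the arm can. A call with a gripper value outside its range is refused whole. The fingers move at their own pace and stop on an object; "grip_force" is the grip in N (left out, the last holds). Time passes only in rows, so rows that repeat a pose let the fingers close, or fill a call up. It gives the time, the measured TCP pose, the force, the opening and the grip force at its end, in the units of the state.
- r.observe(): the state, without advancing time (a new reading comes with each control period).
- camera(name): name is "scene" or "top"; returns a dict with "color" (400x640x3 uint8, red, green, blue), "fx", "fy", "cx", "cy" (pixels), "dist" ([k1, k2, p1, p2, k3] as OpenCV has them; the pictures are not rectified), "world_to_cam" (4x4, takes a point from world to camera coordinates). Camera axes: x right, y down, z forward; pixel columns grow to the right and rows downward; lengths in m; the calibration is good to about 2 mm. A picture is of the moment at which its call begins. There is no depth.
- r.finish_job(): hands the job in; it is judged then, once.
The state is a dict: "t": time; "joint_pos": joint angles; "dq": joint speeds; "tau": joint torques, N m; "tool_pos": TCP position; "eef_rot": TCP orientation; "contact_force": force on the tool from outside, world axes, zero at the start; "moment": the same for the moment, N m; "width": finger opening in m; "grasp_force": force on a finger pad.
Only numpy, scipy, OpenCV 4.12 (cv2) and the standard library are available. Lean on these libraries where they do the work, as an engineer would, in place of code of your own. Each camera call takes 0.05 s, during which the arm holds its last target. There are 200 camera calls.

TASK

The brush is in the way where it hangs under the sink pipe: swing the other hook, the folded one, right out first, then move the brush over and leave it hanging still on that hook's arm, and finally fold the emptied hook fully home, flat along the divider. Handle the brush gently without dropping it, and leave everything else standing where it is.

Things in the scene. Friction and masses are not known exactly. Their poses are not given: they have to be found in the camera images.
- divider: Fixed upright particleboard divider, 460 mm long (x), 18 thick (y), 400 high; origin at the centre of its underside; hooks on its -y face. A 40 mm waste pipe (52 at its ends) runs along x over the hooks, axis 365 mm up and 32 mm out from the face: it bars the way straight down, so come in with the tool's upper end leaning away from the face, about 40 degrees.
- hook_a: Plain steel swing hook, the one that is unfolded and carries the brush at first; the two are alike and may be in either place on the divider, arms 215 to 235 mm above the shelf. Origin: on its upright hinge axis, level with the arm's axis, 22 mm out from the divider's face. Its x runs along the divider, -y straight out of the face. Barrel 12 mm thick, 46 mm high; back plate 34 x 70 mm.
- hook_a_arm (a joint): Angle of this hook's arm, rad: 0 = folded flat along the divider (arm towards the hook's -x); 1.571 = right out (hook's -y); hard stops at both. Seen from above it unfolds counter-clockwise. Stiff hinge, friction 0.2 N m (3 N at the post), no spring: it stays where left; a weak grip slips, so go on until the stop is felt.
- hook_a_post (a point): Brush's first hook. Centre of the top of the upright post at the arm's end: round, 12 mm thick, 72 mm from the hinge axis, top 30 mm above the arm's axis; 26 mm of it stand free above the arm, to be pinched. Swings with the arm, staying upright.
- hook_a_seat (a point): Brush's first hook. Point on the top of the arm (level round bar, 8 mm thick), 37 mm from the hinge axis, halfway to the post, where things hang. Swings with the arm: its x points from post to hinge, z up.
- hook_b: Plain steel swing hook, the one that is folded and empty at first; the two are alike and may be in either place on the divider, arms 215 to 235 mm above the shelf. Origin: on its upright hinge axis, level with the arm's axis, 22 mm out from the divider's face. Its x runs along the divider, -y straight out of the face. Barrel 12 mm thick, 46 mm high; back plate 34 x 70 mm.
- hook_b_arm (a joint): Angle of this hook's arm, rad: 0 = folded flat along the divider (arm towards the hook's -x); 1.571 = right out (hook's -y); hard stops at both. Seen from above it unfolds counter-clockwise. Stiff hinge, friction 0.2 N m (3 N at the post), no spring: it stays where left; a weak grip slips, so go on until the stop is felt.
- hook_b_post (a point): Hook folded at first. Centre of the top of the upright post at the arm's end: round, 12 mm thick, 72 mm from the hinge axis, top 30 mm above the arm's axis; 26 mm of it stand free above the arm, to be pinched. Swings with the arm, staying upright.
- hook_b_seat (a point): Hook folded at first. Point on the top of the arm (level round bar, 8 mm thick), 37 mm from the hinge axis, halfway to the post, where things hang. Swings with the arm: its x points from post to hinge, z up.
- brush: Grey hard brush, 219 mm long, about 140 g, hanging upright, z up. Origin: middle of the upper edge of its slot, which rests on the arm. Slot 20 mm wide, 50 mm tall, goes through the handle (38 mm wide along x, 10 thick along y). Head 52 mm wide from 95 to 185 mm below the origin, bristles to 27 mm on its -y side. To unhook: lift 34 mm (30 to 40), then draw straight out.
- brush_grip (a point): Middle of the solid end of the brush's handle, 17 mm above the brush's origin: 38 mm wide (x), 10 mm thick (y), 34 mm high, straight sides; the place to grip.
- caddy: Bystander: stainless steel bin caddy with a press-button lid, round, 170 mm across, 218 mm high, 1.4 kg; origin at the centre of its underside.
- dustpan: Bystander: red plastic dustpan lying on the shelf, pan 210 x 220 mm, 54 mm high, handle towards its -x, 235 mm from the origin at most; origin at the centre of its underside.
- bottle: Bystander: closed green bottle with a twist cap, 72 mm across, 235 mm high; origin at the centre of its underside.
- peg_box: Bystander: small wooden peg box, 130 x 90 x 60 mm; origin at the centre of its underside.
- polish_tin: Bystander: flat round metal tin of polish, 78 mm across, 33 mm high, standing on the shelf near the divider's foot, below and between the hooks; origin at the centre of its underside.
- tub: Bystander: white tub with a grey lid, 84 mm across, 110 mm high, on the shelf by the divider, beyond the hook farther from the robot; origin at the centre of its underside.

How it is judged:
On the way, in this order (a step that is already met when the one before it is completed fails the run):
1. the folded hook is swung right out (at least 1.45 rad) while the brush still hangs on the first hook (value of joint hook_b_arm above 1.45 rad and x of brush in the frame of hook_a_seat between -0.034 and 0.034 m and y of brush in the frame of hook_a_seat between -0.012 and 0.012 m and z of brush in the frame of hook_a_seat between -0.008 and 0.008 m and angle between brush's own z axis and vertical below 0.3 rad), for 0.2 s.
2. the brush hangs by its slot on the arm of the newly unfolded hook, let go (value of joint hook_b_arm above 1.4 rad and x of brush in the frame of hook_b_seat between -0.034 and 0.034 m and y of brush in the frame of hook_b_seat between -0.012 and 0.012 m and z of brush in the frame of hook_b_seat between -0.008 and 0.008 m and angle between brush's own z axis and vertical below 0.3 rad and contact force between the fingers and brush below 0.1 N), for 0.3 s.
At the end, for the whole second after the job is handed in: Emptied hook within 0.06 rad of folded; the other at 1.40 rad or more; brush hung on it, let go and still: slot edge within 8 mm of the arm's top in height, 12 mm across, 34 mm of the seat along the arm, tilt under 0.3 rad, under 0.05 m/s and 0.5 rad/s (all of step 2 and value of joint hook_a_arm below 0.06 rad and linear speed of brush below 0.05 m/s and angular speed of brush below 0.5 rad/s); the robot touches nothing.
It fails at once if the brush is dropped or flung (faster than 0.8 m/s, or lower than 60 mm under where it hung) (linear speed of brush above 0.8 m/s or height (world z) of brush below 0.16 m).
It fails at once if a bystander (caddy, dustpan, bottle, peg box, polish tin or tub) is shifted by more than 25 mm or tipped (distance of any of caddy, dustpan, bottle, peg_box, polish_tin, tub from where it was at the start of the episode above 0.025 m or angle between any of caddy, dustpan, bottle, peg_box, polish_tin, tub's own z axis and vertical above 0.3 rad).
It also fails if it takes over 67 s, if anything falls off the work surface, if the arm or the gripper's body presses on something with over 40 N, if the wrist force passes 120 N, or if a joint passes its speed limit or range.

## Working session

There is one attempt and no reset: what is moved stays moved. The work goes in short steps, Python scripts to look and compute and a tool call to move; the robot and the scene stay as the last step left them, time stands still between calls to the robot, and variables do not carry over. Pictures are saved under pics/ and viewed, at most 10 in all, crops included, and the job is handed in when it is done.

Besides the shell and the picture viewer there is one more tool, called after ">>>" as name(argument=value, ...) on one line, values as JSON. arm_command: Moves the arm, as the interface text tells. Its arguments: {"type":"object","properties":{"steps":{"type":"array","items":{"type":"array"}},"grip_force":{"type":"number"}},"required":["steps"]}

```bash
mkdir -p pics; ls; python3 - <<'E'
from station import r,camera
import cv2,numpy as np
o=r.observe()
print({k:np.round(v,3).tolist() for k,v in o.items()}, r.pinch_z)
for n in("scene","top"):
    c=camera(n); cv2.imwrite(f"pics/{n}0.png",c["color"][...,::-1])
    print(n,c["fx"],c["fy"],c["cx"],c["cy"],c["dist"]);print(np.round(c["world_to_cam"],4).tolist())
E
```

```text
pics
{'t': 0.0, 'joint_pos': [1.117, 0.277, 1.506, -0.0, 1.361, -0.121], 'dq': [0.0, 0.001, -0.001, -0.0, -0.002, 0.001], 'tau': [0.001, -40.458, -23.723, 0.07, 0.035, -0.0], 'tool_pos': [0.188, 0.543, 0.205], 'eef_rot': [[-0.945, 0.327, -0.001], [0.327, 0.945, -0.002], [0.0, -0.002, -1.0]], 'contact_force': [-0.108, -0.492, 0.199], 'moment': [-0.008, 0.012, 0.002], 'grasp_force': 0.0, 'width': 0.094} 0.0188
scene 403.32734918247803 403.32734918247803 312.59623870036415 200.03775215415206 [-0.04866125  0.          0.          0.          0.        ]
[[0.6594, 0.7517, 0.0056, -0.3127], [0.7174, -0.6271, -0.3035, -0.4409], [-0.2247, 0.2042, -0.9528, 1.4304], [0.0, 0.0, 0.0, 1.0]]
top 507.2141056280924 507.2141056280924 323.38337587838606 201.87951283491972 [-0.10912548  0.          0.          0.          0.        ]
[[-0.0057, -0.9999, -0.0157, -0.0942], [-0.9932, 0.0075, -0.1163, 0.6153], [0.1164, 0.0149, -0.9931, 1.5269], [0.0, 0.0, 0.0, 1.0]]
```

View pics/scene0.png

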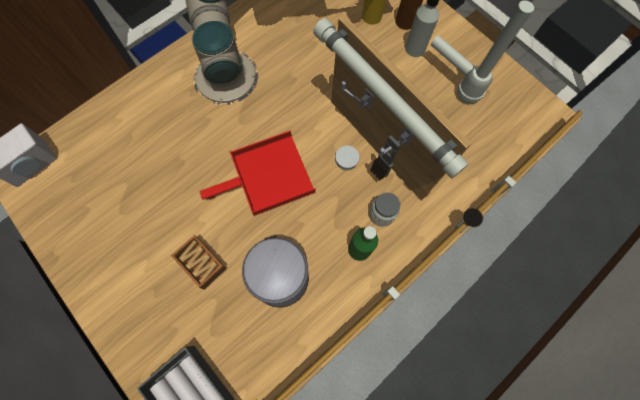

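View pics/top0.png

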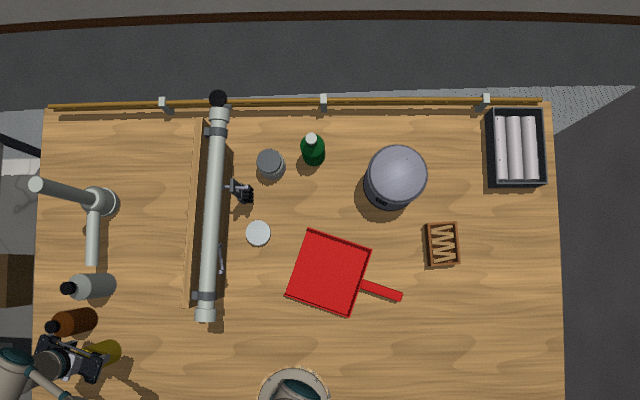

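The divider runs along about world x and its hook face looks toward world -y. Hook_a with the brush is the far one (top ~(240,190), scene ~(385,155)). Hook_b is folded and near (top ~(221,262), scene ~(353,93)). I'll zoom in on both.

```bash
python3 - <<'E'
import cv2,numpy as np
a=cv2.imread("pics/scene0.png")[60:210,310:460]; b=cv2.imread("pics/top0.png")[160:310,185:285]
f=lambda i:cv2.resize(i,None,fx=3.2*1,fy=3.2,interpolation=cv2.INTER_CUBIC)
c=np.hstack([f(a),f(b)]); c=cv2.convertScaleAbs(c,alpha=1.5)
cv2.imwrite("pics/crop0.png",c);print(c.shape)
E
```

```text
(480, 800, 3)
```

View pics/crop0.png

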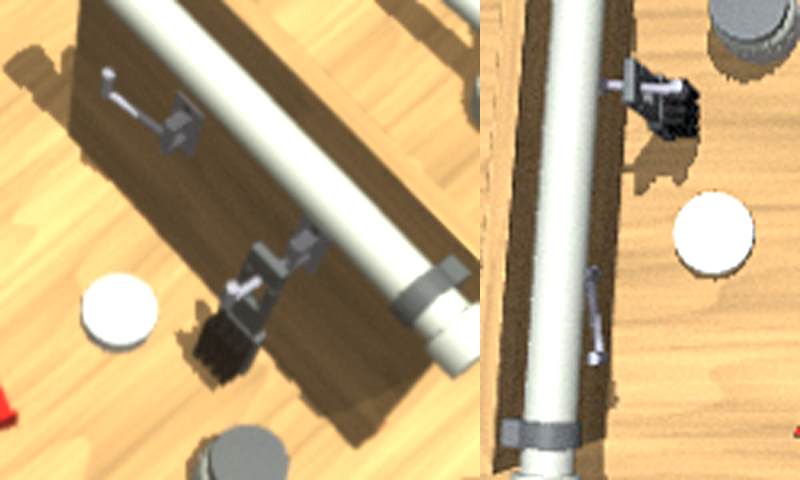

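Readings from the crop:

| Point | Scene | Top |
|---|---|---|
| hook_b post top | (343.7, 82.5) | (220.9, 271.9) |
| hook_a post top | (382.8, 149.7) | (247.5, 186.9) |

The brush's handle straddles hook_a's arm. Next I'll triangulate, using the pipe for yaw.

```bash
cat >h.py <<'E'
import cv2,numpy as np
from station import r,camera
C={}
def cam(n):
    if n not in C: C[n]=camera(n)
    return C[n]
def ray(n,uv):
    c=cam(n);K=np.array([[c["fx"],0,c["cx"]],[0,c["fy"],c["cy"]],[0,0,1]])
    p=cv2.undistortPoints(np.array([[uv]],float),K,np.array(c["dist"],float)).ravel()
    W=np.array(c["world_to_cam"]);d=W[:3,:3].T@np.array([p[0],p[1],1]);return -W[:3,:3].T@W[:3,3],d/np.linalg.norm(d)
def plane(n,uv,z):
    o,d=ray(n,uv);return o+d*(z-o[2])/d[2]
def tri(s,t):
    o1,d1=ray("scene",s);o2,d2=ray("top",t)
    k=np.linalg.lstsq(np.c_[d1,-d2],o2-o1,rcond=None)[0]
    a=o1+k[0]*d1;b=o2+k[1]*d2;return (a+b)/2,np.linalg.norm(a-b)
def proj(n,P):
    c=cam(n);K=np.array([[c["fx"],0,c["cx"]],[0,c["fy"],c["cy"]],[0,0,1]]);W=np.array(c["world_to_cam"])
    return cv2.projectPoints(np.array(P,float).reshape(-1,3),cv2.Rodrigues(W[:3,:3])[0],W[:3,3],K,np.array(c["dist"],float))[0].reshape(-1,2)
E
python3 - <<'E'
from h import *
for k,s,t in [("postB",(343.7,82.5),(220.9,271.9)),("postA",(382.8,149.7),(247.5,186.9)),("pipe near",(323,30),(205.5,313)),("pipe far",(457,164),(218.5,114))]:
    p,e=tri(s,t);print(k,p.round(4),round(e,4))
img=cam("top")["color"].astype(int)
# pipe axis: bright midline per row
pts=[]
for v in range(150,285,8):
    row=img[v,190:240];m=np.where(row.min(1)>150)[0]
    if len(m)>5: pts.append(plane("top",(190+m.mean(),v),.365)); 
pts=np.array(pts);f=np.polyfit(pts[:,0],pts[:,1],1);print("pipe slope",f, np.std(pts[:,1]-np.polyval(f,pts[:,0])))
img=cam("scene")["color"].astype(int);pts=[]
for v in range(50,150,8):
    row=img[v,320:470];m=np.where(row.min(1)>140)[0]
    if len(m)>5: pts.append(plane("scene",(320+np.median(m),v),.365)); 
pts=np.array(pts);f=np.polyfit(pts[:,0],pts[:,1],1);print("pipe slope scene",f,np.std(pts[:,1]-np.polyval(f,pts[:,0])))
E
```

```text
postB [0.4068 0.1717 0.2492] 0.0041
postA [0.6313 0.1015 0.2642] 0.0062
pipe near [0.31   0.1786 0.3724] 0.0018
pipe far [0.7958 0.1555 0.3799] 0.0019
pipe slope [-0.05436847  0.20285051] 0.0007149487803101084
pipe slope scene [-0.14617379  0.24805729] 0.04431175942761443
```

>>> arm_command(steps=[[1,[0,0,-40],0],[1,[0,0,-80],0],[1,[0,0,-120],0],[1,[0,0,-160],0],[1,[0,0,-200],0]])

```text
t: 0.7
tool_pos: [0.1877, 0.5431, 0.407]
eef_rot: [[-0.945, 0.327, 0.0], [0.327, 0.945, 0.0], [0.0, 0.0, -1.0]]
contact_force: [-0.3, 1.1, -0.1]
width: 0.0938
grasp_force: 0.0
```

```bash
python3 - <<'E'
from h import *
o=r.observe();print(o["t"],o["joint_pos"],o["tool_pos"],o["eef_rot"])
print("hingeB arm start",tri((361.5,101.5),(220,244.4)))
print("brush top end", tri((392.8,136.9),(231.9,179.7)))
E
```

```text
0.7 [ 1.11703883e+00  2.36871440e-01  1.07729820e+00  1.86657383e-05
  1.82735475e+00 -1.20982687e-01] [0.18766392 0.54313404 0.40704306] [[-9.45141091e-01  3.26662392e-01  1.36941746e-05]
 [ 3.26662392e-01  9.45141088e-01  6.92676777e-05]
 [ 9.68421822e-06  6.99411003e-05 -9.99999998e-01]]
hingeB arm start (array([0.47905355, 0.17754564, 0.23190375]), np.float64(0.0010213166760145525))
brush top end (array([0.63793943, 0.12735217, 0.31713226]), np.float64(0.007619108387120052))
```

>>> arm_command(steps=[[1,[32,-22,-30],0],[1,[64,-44,-60],0],[1,[96,-66,-90],0],[1,[128,-88,-120],0],[1,[160,-110,-150],0]])

```text
t: 1.3
tool_pos: [-0.0006, 0.4909, 0.5556]
eef_rot: [[-0.945, 0.327, -0.0], [0.327, 0.945, -0.001], [-0.0, -0.001, -1.0]]
contact_force: [-0.7, 1.5, -0.4]
width: 0.094
grasp_force: 0.0
```

>>> arm_command(steps=[[1,[0,0,-50],0],[1,[0,0,-100],0],[1,[0,0,-150],0],[1,[0,0,-200],0],[1,[0,0,-250],0]])

```text
t: 1.8
tool_pos: [0.0007, 0.4567, 0.6859]
eef_rot: [[-0.945, 0.327, 0.0], [0.327, 0.945, 0.023], [0.007, 0.022, -1.0]]
contact_force: [-0.1, 0.4, 0.6]
width: 0.0939
grasp_force: 0.0
```

```bash
python3 -c "
from h import *
o=r.observe();print(o['t'],o['joint_pos'].round(3),o['tool_pos'],o['eef_rot'].round(3))"
```

```text
1.8 [1.414 0.293 0.222 0.007 2.603 0.181] [0.00071877 0.45668956 0.68591597] [[-0.945  0.327  0.   ]
 [ 0.327  0.945  0.023]
 [ 0.007  0.022 -1.   ]]
```

>>> arm_command(steps=[[1,[16,47,0],0],[1,[33,95,0],0],[1,[49,142,0],0],[1,[65,189,0],0],[1,[82,236,0],0]])

```text
t: 2.3
tool_pos: [0.0006, 0.5977, 0.6126]
eef_rot: [[-0.945, 0.327, 0.0], [0.327, 0.944, 0.051], [0.016, 0.049, -0.999]]
contact_force: [0.4, -0.4, -0.3]
width: 0.0939
grasp_force: 0.0
```

>>> arm_command(steps=[[1,[16,47,0],0],[1,[33,95,0],0],[1,[49,142,0],0],[1,[65,189,0],0],[1,[82,236,0],0]])

```text
t: 2.8
tool_pos: [0.0005, 0.7094, 0.5382]
eef_rot: [[-0.945, 0.327, 0.0], [0.326, 0.942, 0.083], [0.027, 0.079, -0.997]]
contact_force: [-0.2, 0.5, -0.6]
width: 0.0939
grasp_force: 0.0
```

```bash
python3 -c "
from h import *
o=r.observe();print(o['t'],o['joint_pos'].round(3),o['tool_pos'],o['eef_rot'].round(3))"
```

```text
2.8 [1.468 0.559 0.221 0.011 2.278 0.237] [4.82396092e-04 7.09387103e-01 5.38237844e-01] [[-0.945  0.327  0.   ]
 [ 0.326  0.942  0.083]
 [ 0.027  0.079 -0.997]]
```

>>> arm_command(steps=[[1,[250,700,-400],0],[1,[250,700,-400],0],[1,[250,700,-400],0],[1,[250,700,-400],0],[1,[250,700,-400],0]])

```text
t: 3.3
tool_pos: [-0.0015, 0.7608, 0.5069]
eef_rot: [[-0.945, 0.327, 0.0], [0.324, 0.938, 0.121], [0.039, 0.114, -0.993]]
contact_force: [0.1, -0.2, -0.3]
width: 0.0942
grasp_force: 0.0
```

```bash
python3 -c "
from h import *
o=r.observe();print(o['t'],o['joint_pos'].round(3),o['tool_pos'],o['eef_rot'].round(3))"
```

```text
3.3 [1.475 0.607 0.221 0.014 2.192 0.246] [-0.00145669  0.760799    0.50687837] [[-0.945  0.327  0.   ]
 [ 0.324  0.938  0.121]
 [ 0.039  0.114 -0.993]]
```

>>> arm_command(steps=[[1,[-10,-30,0],0],[1,[-20,-60,0],0],[1,[-30,-90,0],0],[1,[-40,-120,0],0],[1,[-40,-120,0],0]])

```text
t: 3.8
tool_pos: [-0.0033, 0.63, 0.4936]
eef_rot: [[-0.945, 0.327, 0.0], [0.324, 0.938, 0.121], [0.039, 0.114, -0.993]]
contact_force: [1.2, 1.3, 0.4]
width: 0.0938
grasp_force: 0.0
```

>>> arm_command(steps=[[1,[243,705,-665],0],[1,[243,705,-665],0],[1,[243,705,-665],0],[1,[243,705,-665],0],[1,[243,705,-665],0]])

```text
t: 4.3
tool_pos: [-0.002, 0.7111, 0.5653]
eef_rot: [[-0.945, 0.327, 0.0], [0.323, 0.933, 0.16], [0.052, 0.151, -0.987]]
contact_force: [-0.5, -1.9, 1.2]
width: 0.0939
grasp_force: 0.0
```

>>> arm_command(steps=[[1,[243,705,-665],0],[1,[243,705,-665],0],[1,[243,705,-665],0],[1,[243,705,-665],0],[1,[243,705,-665],0]])

```text
t: 4.8
tool_pos: [-0.0016, 0.7214, 0.5724]
eef_rot: [[-0.945, 0.327, 0.0], [0.32, 0.926, 0.2], [0.065, 0.189, -0.98]]
contact_force: [0.3, 0.3, 0.2]
width: 0.094
grasp_force: 0.0
```

>>> arm_command(steps=[[1,[243,705,-665],0],[1,[243,705,-665],0],[1,[243,705,-665],0],[1,[243,705,-665],0],[1,[243,705,-665],0]])

```text
t: 5.3
tool_pos: [-0.0012, 0.7282, 0.5822]
eef_rot: [[-0.945, 0.327, -0.0], [0.317, 0.918, 0.239], [0.078, 0.225, -0.971]]
contact_force: [0.4, 0.2, 0.0]
width: 0.0939
grasp_force: 0.0
```

```bash
python3 -c "
from h import *
o=r.observe();print(o['t'],o['joint_pos'].round(3),o['tool_pos'],o['eef_rot'].round(3))"
```

```text
5.3 [1.463 0.507 0.221 0.031 2.174 0.246] [-0.00115886  0.72822592  0.58224384] [[-0.945  0.327 -0.   ]
 [ 0.317  0.918  0.239]
 [ 0.078  0.225 -0.971]]
```

>>> arm_command(steps=[[1,[280,820,-500],0],[1,[280,820,-500],0],[1,[280,820,-500],0],[1,[280,820,-500],0],[1,[280,820,-500],0]])

```text
t: 5.8
tool_pos: [-0.0003, 0.7633, 0.5706]
eef_rot: [[-0.945, 0.327, -0.0], [0.314, 0.908, 0.278], [0.091, 0.262, -0.961]]
contact_force: [0.0, 0.4, 0.2]
width: 0.0937
grasp_force: 0.0
```

>>> arm_command(steps=[[1,[280,820,-500],0],[1,[280,820,-500],0],[1,[280,820,-500],0],[1,[280,820,-500],0],[1,[280,820,-500],0]])

```text
t: 6.3
tool_pos: [0.0004, 0.7879, 0.5693]
eef_rot: [[-0.945, 0.327, -0.0], [0.309, 0.895, 0.32], [0.105, 0.303, -0.947]]
contact_force: [-0.0, 0.0, -0.3]
width: 0.0941
grasp_force: 0.0
```

>>> arm_command(steps=[[1,[280,820,-500],0],[1,[280,820,-500],0],[1,[280,820,-500],0],[1,[280,820,-500],0],[1,[280,820,-500],0]])

```text
t: 6.8
tool_pos: [0.001, 0.8047, 0.5757]
eef_rot: [[-0.945, 0.327, -0.0], [0.304, 0.88, 0.364], [0.119, 0.344, -0.931]]
contact_force: [0.5, -1.2, -0.1]
width: 0.0937
grasp_force: 0.0
```

>>> arm_command(steps=[[1,[290,860,-400],0],[1,[290,860,-400],0],[1,[290,860,-400],0],[1,[290,860,-400],0],[1,[290,860,-400],0]])

```text
t: 7.3
tool_pos: [0.0022, 0.8319, 0.5737]
eef_rot: [[-0.945, 0.327, -0.0], [0.299, 0.864, 0.407], [0.133, 0.384, -0.914]]
contact_force: [-0.3, -0.6, 1.0]
width: 0.094
grasp_force: 0.0
```

>>> arm_command(steps=[[1,[290,860,-400],0],[1,[290,860,-400],0],[1,[290,860,-400],0],[1,[290,860,-400],0],[1,[290,860,-400],0]])

```text
t: 7.8
tool_pos: [0.0032, 0.8499, 0.5811]
eef_rot: [[-0.945, 0.327, 0.0], [0.292, 0.844, 0.45], [0.147, 0.426, -0.893]]
contact_force: [0.3, -0.6, 0.1]
width: 0.094
grasp_force: 0.0
```

>>> arm_command(steps=[[1,[300,880,-320],0],[1,[300,880,-320],0],[1,[300,880,-320],0],[1,[300,880,-320],0],[1,[300,880,-320],0]])

```text
t: 8.3
tool_pos: [0.0035, 0.8737, 0.5842]
eef_rot: [[-0.945, 0.327, 0.0], [0.284, 0.822, 0.494], [0.161, 0.467, -0.87]]
contact_force: [0.9, -0.2, 0.4]
width: 0.0941
grasp_force: 0.0
```

>>> arm_command(steps=[[1,[300,880,-320],0],[1,[300,880,-320],0],[1,[300,880,-320],0],[1,[300,880,-320],0],[1,[300,880,-320],0]])

```text
t: 8.8
tool_pos: [0.0037, 0.8887, 0.5961]
eef_rot: [[-0.945, 0.327, 0.0], [0.276, 0.797, 0.537], [0.175, 0.508, -0.844]]
contact_force: [0.2, 0.4, -0.6]
width: 0.0938
grasp_force: 0.0
```

>>> arm_command(steps=[[1,[300,890,-260],0],[1,[300,890,-260],0],[1,[300,890,-260],0],[1,[300,890,-260],0],[1,[300,890,-260],0]])

```text
t: 9.3
tool_pos: [0.0046, 0.9061, 0.6063]
eef_rot: [[-0.945, 0.327, 0.001], [0.267, 0.77, 0.579], [0.189, 0.547, -0.815]]
contact_force: [0.3, 1.0, 0.4]
width: 0.0937
grasp_force: 0.0
```

```bash
python3 -c "
from h import *
o=r.observe();print(o['t'],o['joint_pos'].round(3),o['tool_pos'],o['eef_rot'].round(3))"
```

```text
9.3 [1.462 0.563 0.222 0.063 1.742 0.255] [0.00456301 0.90606291 0.60628089] [[-0.945  0.327  0.001]
 [ 0.267  0.77   0.579]
 [ 0.189  0.547 -0.815]]
```

>>> arm_command(steps=[[1,[300,900,-200],0],[1,[300,900,-200],0],[1,[300,900,-200],0],[1,[300,900,-200],0],[1,[300,900,-200],0]])

```text
t: 9.8
tool_pos: [0.006, 0.925, 0.6159]
eef_rot: [[-0.945, 0.327, 0.001], [0.257, 0.741, 0.62], [0.202, 0.587, -0.784]]
contact_force: [0.1, 0.3, -0.3]
width: 0.094
grasp_force: 0.0
```

>>> arm_command(steps=[[1,[300,900,-200],0],[1,[300,900,-200],0],[1,[300,900,-200],0],[1,[300,900,-200],0],[1,[300,900,-200],0]])

```text
t: 10.3
tool_pos: [0.0071, 0.9354, 0.6336]
eef_rot: [[-0.945, 0.327, 0.001], [0.246, 0.709, 0.661], [0.215, 0.625, -0.751]]
contact_force: [0.0, -0.6, 0.6]
width: 0.0938
grasp_force: 0.0
```

```bash
cat >>h.py <<'E'
def go(*ts):
    "shift in tool axes (mm) from here to each world TCP target"
    o=r.observe();print(round(o["t"],2),o["tool_pos"].round(4),o["joint_pos"].round(2))
    p=o["tool_pos"]
    for t in ts:
        d=o["eef_rot"].T@(np.array(t)-p)*1000;print(t,d.round(),"len",round(np.linalg.norm(d)));p=np.array(t)
E
python3 - <<'E'
from h import *
go((.25,.65,.6),(.40,.3,.58),(.42,0,.5)); print(r.observe()["eef_rot"].round(3))
E
```

```text
10.3 [0.0071 0.9354 0.6336] [1.46 0.56 0.22 0.07 1.64 0.25]
(0.25, 0.65, 0.6) [-307. -144. -163.] len 376
(0.4, 0.3, 0.58) [-232. -212. -216.] len 381
(0.42, 0, 0.5) [-110. -256. -138.] len 311
[[-0.945  0.327  0.001]
 [ 0.246  0.709  0.661]
 [ 0.215  0.625 -0.751]]
```

>>> arm_command(steps=[[1,[-38,-18,-20],0],[1,[-77,-36,-41],0],[1,[-115,-54,-61],0],[1,[-154,-72,-82],0],[1,[-192,-90,-102],0]])

```text
t: 10.8
tool_pos: [0.1597, 0.7551, 0.6127]
eef_rot: [[-0.945, 0.326, 0.002], [0.246, 0.709, 0.661], [0.214, 0.625, -0.75]]
contact_force: [0.1, 0.8, 0.7]
width: 0.0941
grasp_force: 0.0
```

>>> arm_command(steps=[[1,[-38,-18,-20],0],[1,[-77,-36,-41],0],[1,[-115,-54,-61],0],[1,[-150,-85,-90],0],[1,[-180,-110,-122],0]])

```text
t: 11.3
tool_pos: [0.2914, 0.5572, 0.5951]
eef_rot: [[-0.945, 0.327, 0.0], [0.246, 0.71, 0.659], [0.216, 0.623, -0.752]]
contact_force: [1.1, -0.1, -0.2]
width: 0.094
grasp_force: 0.0
```

>>> arm_command(steps=[[1,[-30,-28,-29],0],[1,[-60,-56,-58],0],[1,[-90,-84,-87],0],[1,[-120,-112,-116],0],[1,[-150,-140,-145],0]])

```text
t: 11.8
tool_pos: [0.3862, 0.3264, 0.5861]
eef_rot: [[-0.945, 0.326, 0.003], [0.246, 0.709, 0.661], [0.214, 0.626, -0.75]]
contact_force: [0.2, 0.6, -0.1]
width: 0.0942
grasp_force: 0.0
```

```bash
python3 - <<'E'
from h import *
go((.40,.2,.58),(.42,0,.5)); print(r.observe()["eef_rot"].round(3))
E
```

```text
11.8 [0.3862 0.3264 0.5861] [-0.   -0.04  1.2   0.77  1.87 -0.96]
(0.4, 0.2, 0.58) [-45. -89. -79.] len 127
(0.42, 0, 0.5) [ -85. -185.  -72.] len 216
[[-0.945  0.326  0.003]
 [ 0.246  0.709  0.661]
 [ 0.214  0.626 -0.75 ]]
```

>>> arm_command(steps=[[1,[-17,-33,-30],0],[1,[-34,-66,-60],0],[1,[-50,-105,-85],8],[1,[-67,-144,-99],16],[1,[-84,-182,-114],24]])

```text
t: 12.3
tool_pos: [0.4059, 0.1014, 0.5392]
eef_rot: [[-0.726, 0.687, 0.003], [0.518, 0.544, 0.66], [0.452, 0.481, -0.751]]
contact_force: [0.4, 0.6, 0.8]
width: 0.094
grasp_force: 0.0
```

>>> arm_command(steps=[[1,[0,0,0],8.5],[1,[0,0,0],17],[1,[0,0,0],25.5],[1,[0,0,0],34],[1,[0,0,0],42.5]])

```text
t: 12.8
tool_pos: [0.406, 0.1032, 0.5396]
eef_rot: [[-0.071, 0.997, 0.002], [0.749, 0.052, 0.661], [0.659, 0.048, -0.751]]
contact_force: [-0.0, -0.1, 0.3]
width: 0.0941
grasp_force: 0.0
```

```bash
python3 - <<'E'
from h import *
go((.42,0,.5)); R=r.observe()["eef_rot"];print(R.round(3)); a=np.array([.9986,-.053,0]); print("turn",np.degrees(np.arctan2(-(R[:,0]@a),R[:,1]@a)))
E
```

```text
12.8 [0.406  0.1032 0.5396] [-0.53  0.01  1.26  0.75  2.14 -0.27]
(0.42, 0, 0.5) [-104.    7.  -38.] len 111
[[-0.071  0.997  0.002]
 [ 0.749  0.052  0.661]
 [ 0.659  0.048 -0.751]]
turn 6.353584768227279
```

```bash
python3 - <<'E'
from h import *
go((.408,.02,.42),(.407,.144,.269),(.407,.184,.224))
E
```

```text
12.8 [0.406  0.1032 0.5396] [-0.53  0.01  1.26  0.75  2.14 -0.27]
(0.408, 0.02, 0.42) [-141.   -8.   35.] len 146
(0.407, 0.144, 0.269) [ -7.  -2. 195.] len 195
(0.407, 0.184, 0.224) [ 0. -0. 60.] len 60
```

>>> arm_command(steps=[[0.7,[-40,-2,10],3],[0.7,[-80,-4,20],6],[0.7,[-120,-7,30],6],[0.7,[-145,-8,45],6],[0.7,[-148,-8,85],6]])

```text
t: 13.3
tool_pos: [0.4112, 0.0455, 0.3758]
eef_rot: [[0.031, 0.999, 0.004], [0.751, -0.027, 0.66], [0.659, -0.017, -0.752]]
contact_force: [0.9, 0.9, 0.3]
width: 0.0658
grasp_force: 0.0
```

>>> arm_command(steps=[[0.7,[0,0,40],0],[0.7,[0,0,80],0],[0.7,[0,0,115],0],[0.7,[0,0,145],0],[0.7,[0,0,145],0]])

```text
t: 13.8
tool_pos: [0.4072, 0.1462, 0.2672]
eef_rot: [[0.029, 1.0, -0.004], [0.749, -0.019, 0.662], [0.662, -0.022, -0.749]]
contact_force: [-0.9, 0.5, 0.3]
width: 0.0661
grasp_force: 0.0
```

```bash
python3 - <<'E'
from h import *
go((.407,.184,.224));print(r.observe()["eef_rot"].round(3))
a=cam("scene")["color"][40:190,300:450,::-1]; b=cam("top")["color"][160:310,185:285,::-1]
f=lambda i:cv2.resize(i,None,fx=3.2,fy=3.2,interpolation=cv2.INTER_CUBIC)
cv2.imwrite("pics/crop1.png",cv2.convertScaleAbs(np.hstack([f(a),f(b)]),alpha=1.5))
E
```

```text
13.8 [0.4072 0.1462 0.2672] [-0.43  0.07  1.86  0.64  1.57 -0.53]
(0.407, 0.184, 0.224) [-0.  0. 57.] len 57
[[ 0.029  1.    -0.004]
 [ 0.749 -0.019  0.662]
 [ 0.662 -0.022 -0.749]]
```

View pics/crop1.png

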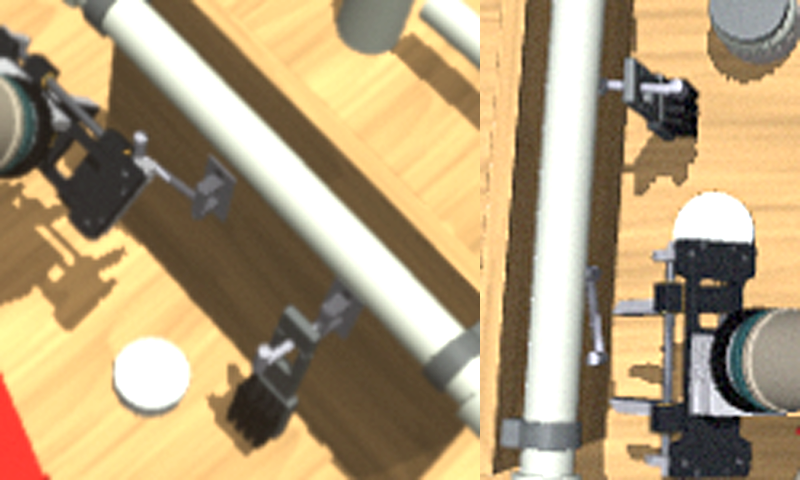

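The fingers straddle post_b in the top view: fingers at crop rows 308 and 407, post at 358. The scene view agrees on height. I'll advance and pinch.

>>> arm_command(steps=[[0.7,[0,0,15],0],[0.7,[0,0,30],0],[0.7,[0,0,45],0],[0.7,[0,0,57],0],[0.7,[0,0,57],0]])

```text
t: 14.4
tool_pos: [0.41, 0.1818, 0.2263]
eef_rot: [[0.027, 1.0, 0.001], [0.75, -0.021, 0.661], [0.661, -0.017, -0.75]]
contact_force: [-0.6, -0.1, 0.6]
width: 0.0659
grasp_force: 0.0
```

>>> arm_command(steps=[[0,[0,0,0],0],[0,[0,0,0],0],[0,[0,0,0],0],[0,[0,0,0],0],[0,[0,0,0],0]], grip_force=40)

```text
t: 14.9
tool_pos: [0.4107, 0.1816, 0.2266]
eef_rot: [[0.027, 1.0, 0.003], [0.75, -0.022, 0.661], [0.661, -0.016, -0.751]]
contact_force: [1.8, -1.6, 1.5]
width: 0.0295
grasp_force: 0.7
```

```bash
python3 - <<'E'
from h import *
o=r.observe();print(o["width"],o["grasp_force"],o["contact_force"].round(1),o["tool_pos"].round(4))
R=o["eef_rot"];u=np.array([.9986,-.053,0]);n=np.array([-.053,-.9986,0])
P=lambda f:.072*(-np.cos(f)*u+np.sin(f)*n)
for f in np.arange(.14,1.75,.1): print(round(f,2),(R.T@(P(f)-P(.14))*1000).round())
E
```

```text
0.029478058156448893 0.6970602041110396 [ 1.8 -1.6  1.5] [0.4107 0.1816 0.2266]
0.14 [0. 0. 0.]
0.24 [-5.  1. -5.]
0.34 [-11.   3.  -9.]
0.44 [-16.   6. -14.]
0.54 [-20.   9. -18.]
0.64 [-25.  13. -22.]
0.74 [-29.  17. -26.]
0.84 [-33.  22. -29.]
0.94 [-36.  27. -33.]
1.04 [-40.  33. -35.]
1.14 [-42.  39. -38.]
1.24 [-44.  46. -40.]
1.34 [-46.  53. -41.]
1.44 [-47.  60. -42.]
1.54 [-47.  67. -43.]
1.64 [-47.  74. -43.]
1.74 [-47.  81. -43.]
```

>>> arm_command(steps=[[0,[0,0,0],0],[0,[0,0,0],0],[0,[0,0,0],0],[0,[0,0,0],0],[0,[0,0,0],0]])

```text
t: 15.4
tool_pos: [0.4062, 0.1826, 0.2266]
eef_rot: [[0.027, 1.0, -0.006], [0.749, -0.016, 0.662], [0.662, -0.022, -0.749]]
contact_force: [-7.5, -4.0, 6.7]
width: 0.0112
grasp_force: 41.6
```

>>> arm_command(steps=[[0,[-5,1,-5],0],[0,[-11,3,-9],0],[0,[-16,6,-14],0],[0,[-20,9,-18],0],[0,[-25,13,-22],0]])

```text
t: 15.9
tool_pos: [0.4167, 0.1508, 0.2265]
eef_rot: [[0.027, 1.0, -0.01], [0.746, -0.014, 0.665], [0.665, -0.026, -0.746]]
contact_force: [-8.3, 1.7, 5.9]
width: 0.0114
grasp_force: 39.6
```

>>> arm_command(steps=[[0,[-4,4,-4],0],[0,[-8,9,-7],0],[0,[-11,14,-11],0],[0,[-15,20,-13],0],[0,[-17,26,-16],0]])

```text
t: 16.4
tool_pos: [0.4414, 0.1248, 0.226]
eef_rot: [[0.027, 1.0, -0.013], [0.75, -0.012, 0.661], [0.661, -0.028, -0.75]]
contact_force: [-10.1, -6.4, 3.6]
width: 0.0111
grasp_force: 39.9
```

>>> arm_command(steps=[[0,[-2,7,-2],0],[0,[-4,14,-3],0],[0,[-5,21,-4],0],[0,[-5,28,-5],0],[0,[-5,34,-5],0]])

```text
t: 16.9
tool_pos: [0.4742, 0.1148, 0.2252]
eef_rot: [[0.027, 1.0, -0.015], [0.753, -0.01, 0.657], [0.657, -0.03, -0.753]]
contact_force: [-23.0, -19.0, 14.4]
width: 0.0113
grasp_force: 40.1
```

```bash
python3 - <<'E'
from h import *
o=r.observe();g=o["tool_pos"]-.0188*o["eef_rot"][:,2];print("grasp pt",g.round(4))
a=cam("scene")["color"][40:190,300:450,::-1]; b=cam("top")["color"][160:310,185:285,::-1]
f=lambda i:cv2.resize(i,None,fx=3.2,fy=3.2,interpolation=cv2.INTER_CUBIC)
cv2.imwrite("pics/crop2.png",cv2.convertScaleAbs(np.hstack([f(a),f(b)]),alpha=1.5))
E
```

```text
grasp pt [0.4745 0.1024 0.2393]
```

View pics/crop2.png

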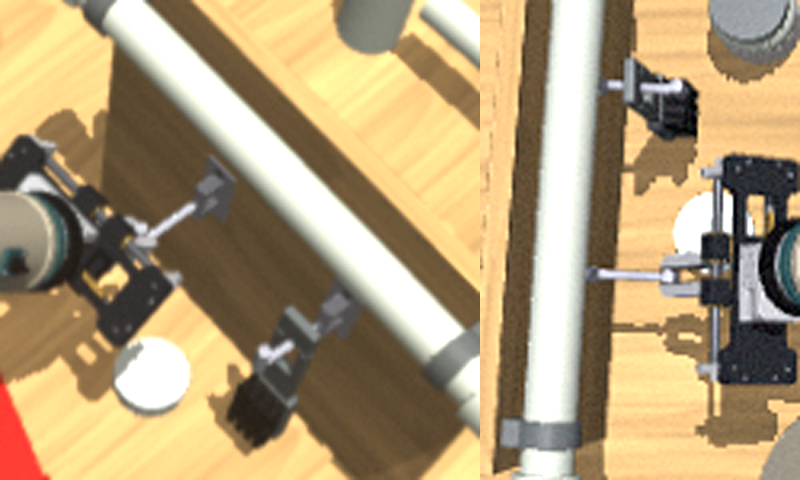

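Hook_b's arm now stands out and nearly parallel to hook_a's arm (crop (592,272)→(670,277)). The 23 N reaction says the stop is felt. One small extra push, then I'll let go and back off.

>>> arm_command(steps=[[0,[3,3,3],0],[0,[3,5,3],0],[0,[3,6,3],0],[0,[3,6,3],0],[0,[3,6,3],0]])

```text
t: 17.5
tool_pos: [0.4744, 0.115, 0.2249]
eef_rot: [[0.026, 0.999, -0.026], [0.759, -0.003, 0.651], [0.651, -0.037, -0.758]]
contact_force: [-31.5, -38.8, 27.4]
width: 0.0109
grasp_force: 40.5
```

>>> arm_command(steps=[[0.4,[3,0,3],0],[0.4,[3,0,3],0],[0.6,[3,0,3],0],[0.6,[3,0,3],0],[0.6,[3,0,3],0]])

```text
t: 18.0
tool_pos: [0.488, 0.1251, 0.2256]
eef_rot: [[0.027, 1.0, 0.002], [0.75, -0.022, 0.661], [0.661, -0.017, -0.75]]
contact_force: [-0.4, 0.7, 0.3]
width: 0.0471
grasp_force: 0.0
```

>>> arm_command(steps=[[0.6,[0,0,-20],0],[0.6,[0,0,-50],0],[0.6,[0,0,-80],0],[0.6,[0,0,-120],0],[0.6,[0,0,-120],0]])

```text
t: 18.5
tool_pos: [0.4902, 0.0431, 0.3183]
eef_rot: [[0.025, 1.0, 0.008], [0.752, -0.024, 0.659], [0.659, -0.01, -0.753]]
contact_force: [0.9, 0.5, -0.4]
width: 0.0564
grasp_force: 0.0
```

```bash
python3 - <<'E'
from h import *
a=cam("scene")["color"][75:175,330:430,::-1]; b=cam("top")["color"][160:260,205:265,::-1]
f=lambda i:cv2.resize(i,None,fx=5,fy=5,interpolation=cv2.INTER_CUBIC)
cv2.imwrite("pics/crop3.png",cv2.convertScaleAbs(np.hstack([f(a),f(b)]),alpha=1.5))
E
```

View pics/crop3.png

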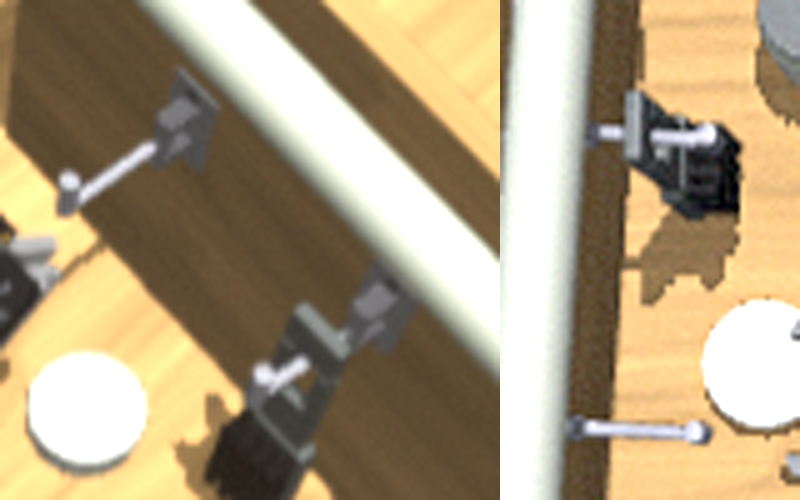

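Hook_b stands fully out. Post_b is at scene (343.6,111) and top (245.6,246.4). The brush handle's top strip is centred at top ~(231.8,185.6) and scene ~(395,140). Computing positions.

```bash
python3 - <<'E'
from h import *
B,e=tri((343.6,111),(245.6,246.4));print("postB",B.round(4),e)
A,e=tri((382.6,149.6),(247,186));print("postA",A.round(4),e)
print("brush top",tri((395.4,140.6),(231.8,185.6)),plane("top",(231.8,185.6),.272),plane("scene",(395.4,140.6),.272))
o=r.observe();print(o["tool_pos"].round(4))
u=np.array([.9986,-.053,0]);n=np.array([-.053,-.9986,0])
for k,P in(("A",A),("B",B)):
    for z in (P[2]-.026,): 
        s=P-.035*n; s[2]=z; print(k,"seat top",s.round(4))
E
```

```text
postB [0.4744 0.107  0.252 ] 0.006428494777722197
postA [0.6323 0.1011 0.2674] 0.0032555870066382966
brush top (array([0.63490498, 0.14307094, 0.26791223]), np.float64(0.007095666248524953)) [0.63197732 0.13942322 0.272     ] [0.63777741 0.1441281  0.272     ]
[0.487  0.0466 0.3147]
A seat top [0.6341 0.1361 0.2414]
B seat top [0.4763 0.142  0.226 ]
```

```bash
python3 - <<'E'
from h import *
print("tub top centre",plane("top",(270.5,162),.11),plane("scene",(386,204),.11))
go((.6345,.087,.317),(.6345,.1534,.242));print(r.observe()["eef_rot"].round(3))
E
```

```text
tub top centre [0.72631726 0.05694817 0.11      ] [0.72952465 0.05983121 0.11      ]
18.8 [0.4869 0.0468 0.3147] [-0.54  0.2   1.58  0.61  1.75 -0.52]
(0.6345, 0.087, 0.317) [ 36. 147.  25.] len 153
(0.6345, 0.1534, 0.242) [  0.   0. 100.] len 100
[[ 0.028  1.    -0.001]
 [ 0.749 -0.02   0.662]
 [ 0.662 -0.019 -0.749]]
```

>>> arm_command(steps=[[0.75,[9,37,6],0],[0.75,[18,74,12],0],[0.75,[27,111,18],0],[0.75,[36,147,25],0],[0.75,[36,147,25],0]])

```text
t: 19.3
tool_pos: [0.6383, 0.0882, 0.316]
eef_rot: [[0.026, 1.0, -0.001], [0.749, -0.019, 0.662], [0.662, -0.018, -0.749]]
contact_force: [-0.3, -0.5, -0.3]
width: 0.0705
grasp_force: 0.0
```

>>> arm_command(steps=[[0.75,[0,0,20],0],[0.75,[0,0,40],0],[0.75,[0,0,55],0],[0.75,[0,0,65],0],[0.75,[0,0,65],0]])

```text
t: 19.8
tool_pos: [0.6345, 0.13, 0.2684]
eef_rot: [[0.028, 1.0, -0.001], [0.75, -0.02, 0.661], [0.661, -0.02, -0.75]]
contact_force: [0.9, 1.1, -0.9]
width: 0.0707
grasp_force: 0.0
```

```bash
python3 - <<'E'
from h import *
go((.6345,.1534,.242))
a=cam("scene")["color"][90:190,350:450,::-1]; b=cam("top")["color"][140:240,210:270,::-1]
f=lambda i:cv2.resize(i,None,fx=5,fy=5,interpolation=cv2.INTER_CUBIC)
cv2.imwrite("pics/crop4.png",cv2.convertScaleAbs(np.hstack([f(a),f(b)]),alpha=1.5))
E
```

```text
19.8 [0.6345 0.13   0.2684] [-0.31  0.4   1.4   0.68  1.6  -0.35]
(0.6345, 0.1534, 0.242) [ 0.  0. 35.] len 35
```

View pics/crop4.png

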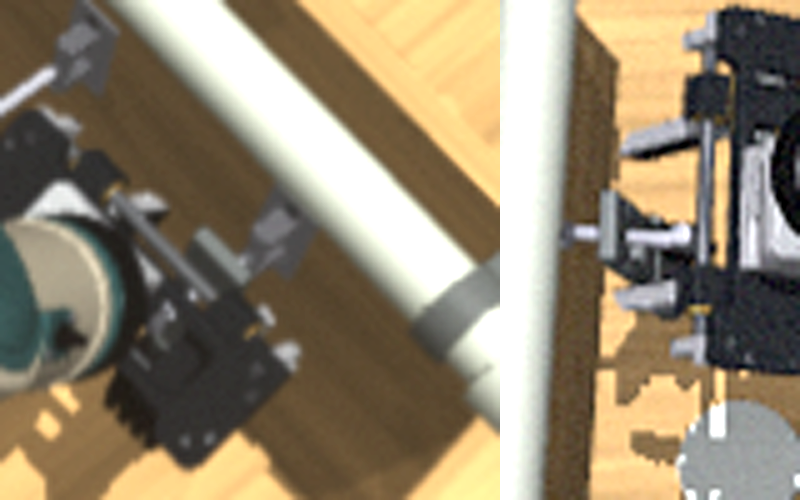

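The fingers straddle the handle (top crop: finger inner edges at rows 155 and 285, handle at 190–265), so I'll shift about 4 mm toward -x and advance to grip.

>>> arm_command(steps=[[0.75,[-1,-4,8],0],[0.75,[-2,-4,17],0],[0.75,[-3,-4,25],0],[0.75,[-3,-4,33],0],[0.75,[-3,-4,33],0]])

```text
t: 20.4
tool_pos: [0.6309, 0.1495, 0.2416]
eef_rot: [[0.028, 1.0, -0.001], [0.75, -0.021, 0.661], [0.661, -0.019, -0.75]]
contact_force: [-0.0, 0.4, 0.1]
width: 0.0709
grasp_force: 0.0
```

>>> arm_command(steps=[[0.5,[0,0,0],0],[0.4,[0,0,0],0],[0.3,[0,0,0],0],[0.3,[0,0,0],0],[0.3,[0,0,0],0]], grip_force=20)

```text
t: 20.9
tool_pos: [0.6321, 0.1485, 0.2431]
eef_rot: [[0.027, 1.0, 0.003], [0.75, -0.022, 0.661], [0.661, -0.016, -0.75]]
contact_force: [0.6, 0.5, 0.6]
width: 0.038
grasp_force: 19.8
```

>>> arm_command(steps=[[0.2,[0,0,0],0],[0.2,[0,0,0],0],[0.2,[0,0,0],0],[0.2,[0,0,0],0],[0.2,[0,0,0],0]])

```text
t: 21.4
tool_pos: [0.6321, 0.1485, 0.243]
eef_rot: [[0.027, 1.0, 0.002], [0.75, -0.022, 0.661], [0.661, -0.016, -0.751]]
contact_force: [2.2, -1.3, 1.8]
width: 0.038
grasp_force: 19.8
```

```bash
python3 - <<'E'
from h import *
o=r.observe();p=o["tool_pos"];go(p+[0,0,.036],p+[.0,-.09,.036]);print(o["moment"].round(2))
E
```

```text
21.4 [0.6321 0.1485 0.243 ] [-0.28  0.41  1.45  0.69  1.53 -0.37]
[0.63207379 0.14853216 0.27903733] [ 24.  -1. -27.] len 36
[0.63207379 0.05853216 0.27903733] [-68.   2. -59.] len 90
[-0.22 -0.25 -0.21]
```

>>> arm_command(steps=[[0.2,[5,0,-5],0],[0.2,[10,0,-11],0],[0.2,[15,0,-17],0],[0.2,[20,0,-23],0],[0.2,[24,-1,-27],0]])

```text
t: 21.9
tool_pos: [0.6313, 0.1488, 0.2798]
eef_rot: [[0.027, 1.0, 0.002], [0.75, -0.021, 0.661], [0.66, -0.016, -0.751]]
contact_force: [-0.1, -0.4, -1.1]
width: 0.0377
grasp_force: 19.8
```

```bash
python3 - <<'E'
from h import *
o=r.observe();print(o["width"],o["contact_force"].round(1),o["moment"].round(2))
a=cam("scene")["color"][90:190,350:450,::-1]; b=cam("top")["color"][140:240,210:270,::-1]
f=lambda i:cv2.resize(i,None,fx=5,fy=5,interpolation=cv2.INTER_CUBIC)
cv2.imwrite("pics/crop5.png",cv2.convertScaleAbs(np.hstack([f(a),f(b)]),alpha=1.5))
p=o["tool_pos"];go(p+[-.005,-.095,0])
E
```

```text
0.03765217748441049 [-0.1 -0.4 -1.1] [-0.49  0.09  0.  ]
22.0 [0.6314 0.1489 0.2801] [-0.28  0.39  1.4   0.69  1.59 -0.32]
[0.62633831 0.05376613 0.27977537] [-72.  -3. -63.] len 95
```

View pics/crop5.png

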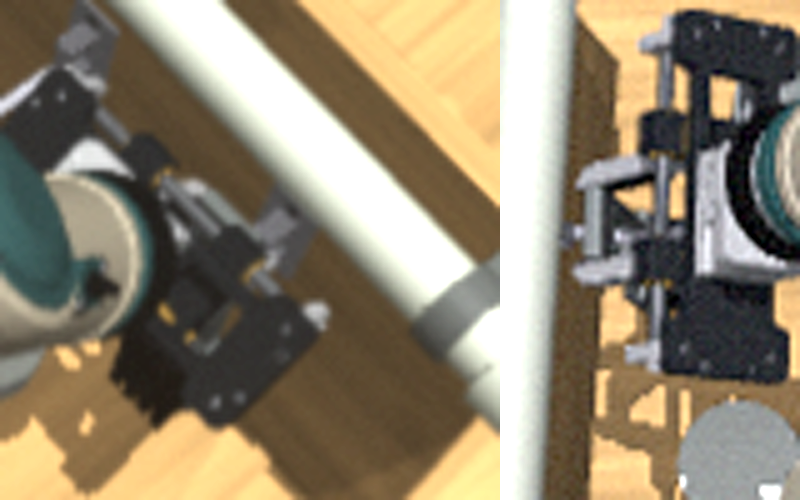

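The brush is held and lifted (handle between the fingers, top crop ~(595,225)), and the wrist force is just its weight. Drawing straight out.

>>> arm_command(steps=[[0.2,[-9,0,-4],0],[0.2,[-17,-1,-11],0],[0.2,[-25,-1,-19],0],[0.2,[-33,-1,-26],0],[0.2,[-41,-2,-33],0]])

```text
t: 22.5
tool_pos: [0.6282, 0.0949, 0.2764]
eef_rot: [[0.028, 1.0, 0.002], [0.75, -0.022, 0.661], [0.661, -0.017, -0.75]]
contact_force: [1.1, 0.1, -2.9]
width: 0.0378
grasp_force: 19.8
```

>>> arm_command(steps=[[0.2,[-9,0,-8],0],[0.2,[-18,-1,-16],0],[0.2,[-27,-1,-24],0],[0.2,[-36,-2,-32],0],[0.2,[-42,-2,-37],0]])

```text
t: 23.0
tool_pos: [0.6249, 0.039, 0.2766]
eef_rot: [[0.028, 1.0, 0.002], [0.75, -0.022, 0.661], [0.66, -0.017, -0.751]]
contact_force: [-0.4, 0.3, -1.9]
width: 0.0383
grasp_force: 19.8
```

```bash
python3 - <<'E'
from h import *
o=r.observe();print(o["width"],o["contact_force"].round(1),o["moment"].round(2))
a=cam("scene")["color"][80:200,320:440,::-1]; b=cam("top")["color"][140:260,205:275,::-1]
f=lambda i:cv2.resize(i,None,fx=4.2,fy=4.2,interpolation=cv2.INTER_CUBIC)
cv2.imwrite("pics/crop6.png",cv2.convertScaleAbs(np.hstack([f(a),f(b)]),alpha=1.5))
p=o["tool_pos"];go((.473,p[1],.2645),(.475,.150,.2645))
E
```

```text
0.038344253201125805 [-0.4  0.3 -1.9] [-0.49  0.06  0.01]
23.1 [0.6252 0.039  0.2764] [-0.44  0.42  1.35  0.65  1.7  -0.44]
(0.473, np.float64(0.03901672167490198), 0.2645) [ -12. -152.    9.] len 153
(0.475, 0.15, 0.2645) [83. -1. 73.] len 111
```

View pics/crop6.png

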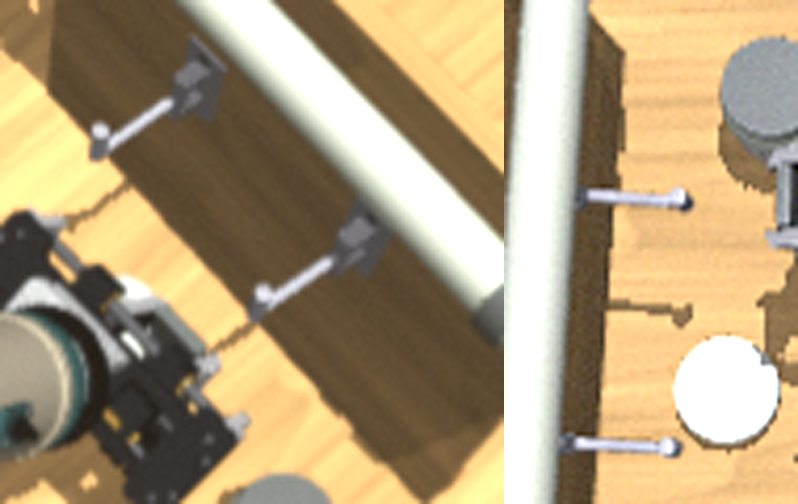

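The brush is free of hook_a and both arms are clear. Post_b is unchanged at scene (343.6,111). Carrying it across now.

>>> arm_command(steps=[[0.2,[-1,-15,1],0],[0.2,[-4,-50,3],0],[0.2,[-7,-88,5],0],[0.2,[-10,-124,7],0],[0.2,[-12,-146,9],0]])

```text
t: 23.6
tool_pos: [0.476, 0.0415, 0.2646]
eef_rot: [[0.027, 1.0, 0.0], [0.75, -0.02, 0.661], [0.661, -0.018, -0.75]]
contact_force: [-0.1, -0.8, -0.9]
width: 0.0378
grasp_force: 19.9
```

>>> arm_command(steps=[[0.2,[0,-6,0],0],[0.2,[0,-6,0],0],[0.2,[0,-6,0],0],[0.2,[0,-6,0],0],[0.2,[0,-6,0],0]])

```text
t: 24.1
tool_pos: [0.4735, 0.0405, 0.2644]
eef_rot: [[0.027, 1.0, 0.001], [0.75, -0.021, 0.661], [0.661, -0.017, -0.75]]
contact_force: [-0.2, -0.3, -1.5]
width: 0.0378
grasp_force: 19.9
```

```bash
python3 - <<'E'
from h import *
o=r.observe();print(o["width"],o["contact_force"].round(1),o["moment"].round(2))
a=cam("scene")["color"][70:170,300:400,::-1]; b=cam("top")["color"][195:295,220:280,::-1]
f=lambda i:cv2.resize(i,None,fx=5,fy=5,interpolation=cv2.INTER_CUBIC)
cv2.imwrite("pics/crop7.png",cv2.convertScaleAbs(np.hstack([f(a),f(b)]),alpha=1.5))
go((.4735,.118,.2645),(.4755,.154,.2645),(.4755,.154,.229))
E
```

```text
0.03779750092473093 [-0.2 -0.3 -1.5] [-0.53  0.06  0.01]
24.2 [0.4732 0.0405 0.2644] [-0.56  0.22  1.68  0.6   1.66 -0.61]
(0.4735, 0.118, 0.2645) [58. -1. 51.] len 77
(0.4755, 0.154, 0.2645) [27.  1. 24.] len 36
(0.4755, 0.154, 0.229) [-23.   1.  27.] len 35
```

View pics/crop7.png

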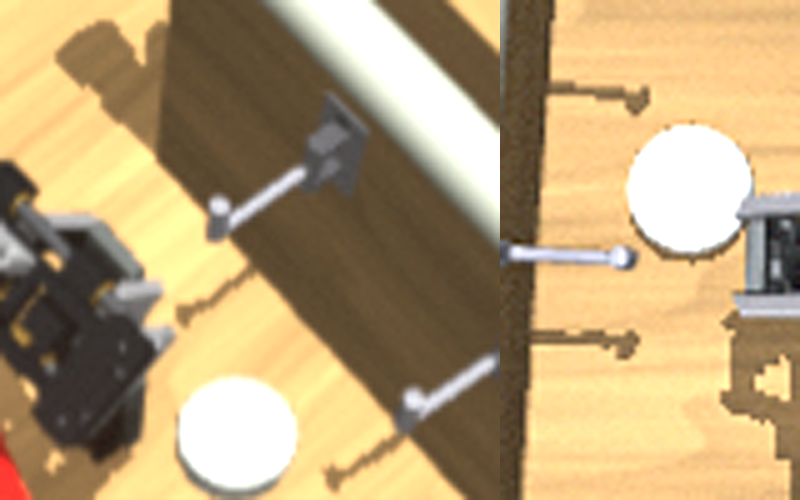

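The brush hangs upright in the fingers. Its handle's midline (top row ~255) lines up with post_b (row 257), so I'll insert.

>>> arm_command(steps=[[0.2,[8,0,7],0],[0.2,[20,0,18],0],[0.2,[32,0,28],0],[0.2,[44,-1,39],0],[0.2,[52,-1,46],0]])

```text
t: 24.7
tool_pos: [0.4723, 0.1122, 0.2646]
eef_rot: [[0.026, 1.0, 0.0], [0.75, -0.02, 0.661], [0.661, -0.017, -0.75]]
contact_force: [-0.7, 0.6, -1.1]
width: 0.0377
grasp_force: 19.9
```

>>> arm_command(steps=[[0.2,[6,0,5],0],[0.2,[14,0,12],0],[0.2,[22,1,19],0],[0.2,[30,1,27],0],[0.2,[33,1,29],0]])

```text
t: 25.2
tool_pos: [0.4747, 0.1551, 0.2644]
eef_rot: [[0.027, 1.0, 0.0], [0.75, -0.02, 0.661], [0.661, -0.017, -0.75]]
contact_force: [0.4, 0.0, -1.8]
width: 0.0378
grasp_force: 19.9
```

```bash
python3 - <<'E'
from h import *
o=r.observe();print(o["width"],o["contact_force"].round(1),o["moment"].round(2))
go((.4755,.154,.229))
E
```

```text
0.03783974425027821 [ 0.4  0.  -1.8] [-0.59  0.08 -0.02]
25.2 [0.4747 0.1551 0.2644] [-0.36  0.17  1.75  0.67  1.53 -0.47]
(0.4755, 0.154, 0.229) [-24.   1.  26.] len 35
```

>>> arm_command(steps=[[0.2,[-5,0,6],0],[0.2,[-10,0,12],0],[0.2,[-15,0,17],0],[0.2,[-18,0,20],0],[0.2,[-20,1,23],0]])

```text
t: 25.7
tool_pos: [0.4755, 0.1538, 0.2332]
eef_rot: [[0.028, 1.0, 0.001], [0.75, -0.022, 0.661], [0.661, -0.018, -0.75]]
contact_force: [0.3, -0.2, -1.3]
width: 0.0379
grasp_force: 19.9
```

>>> arm_command(steps=[[0.2,[-1,0,1],0],[0.2,[-1,0,2],0],[0.2,[-2,0,2],0],[0.2,[-3,0,3],0],[0.2,[-3,0,3],0]])

```text
t: 26.2
tool_pos: [0.4754, 0.1538, 0.2297]
eef_rot: [[0.027, 1.0, 0.001], [0.75, -0.021, 0.661], [0.661, -0.017, -0.751]]
contact_force: [-0.6, -0.0, -1.3]
width: 0.0381
grasp_force: 19.9
```

>>> arm_command(steps=[[0.2,[-1,0,1],0],[0.2,[-1,0,1],0],[0.2,[-2,0,2],0],[0.2,[-2,0,2],0],[0.2,[-2,0,2],0]])

```text
t: 26.7
tool_pos: [0.4754, 0.1537, 0.2269]
eef_rot: [[0.027, 1.0, 0.001], [0.75, -0.021, 0.661], [0.661, -0.017, -0.75]]
contact_force: [0.6, -0.6, -1.5]
width: 0.0378
grasp_force: 19.9
```

```bash
python3 - <<'E'
from h import *
import time
for i in range(2):
    o=r.observe();print(o["t"],o["contact_force"].round(1),o["moment"].round(2),o["tool_pos"].round(4),o["width"]);camera("top")
E
```

```text
26.7 [ 0.6 -0.6 -1.5] [-0.58  0.01 -0.01] [0.4754 0.1537 0.2269] 0.03783496536669299
26.75 [ 0.6  0.1 -1.2] [-0.51  0.08 -0.01] [0.4754 0.1536 0.2269] 0.03805203672357619
```

>>> arm_command(steps=[[0.2,[-1,0,1],0],[0.2,[-1,0,1],0],[0.2,[-2,0,2],0],[0.2,[-2,0,2],0],[0.2,[-2,0,2],0]])

```text
t: 27.3
tool_pos: [0.4756, 0.1538, 0.2262]
eef_rot: [[0.025, 1.0, 0.002], [0.749, -0.021, 0.662], [0.662, -0.015, -0.749]]
contact_force: [-2.5, -4.3, 9.8]
width: 0.0378
grasp_force: 20.0
```

>>> arm_command(steps=[[0.2,[-1,0,1],0],[0.2,[-1,0,1],0],[0.2,[-2,0,2],0],[0.2,[-2,0,2],0],[0.2,[-2,0,2],0]])

```text
t: 27.8
tool_pos: [0.4757, 0.1539, 0.2257]
eef_rot: [[0.024, 1.0, 0.003], [0.747, -0.02, 0.664], [0.664, -0.013, -0.748]]
contact_force: [-5.4, -9.5, 20.6]
width: 0.0379
grasp_force: 20.0
```

The brush sits on the arm (reaction +10 to +20 N). I'll relieve the load, let go and back off.

>>> arm_command(steps=[[0.2,[2,0,-2],0],[0.2,[3,0,-4],0],[0.2,[3,0,-4],0],[0.5,[3,0,-4],0],[0.5,[3,0,-4],0]])

```text
t: 28.3
tool_pos: [0.4753, 0.1531, 0.226]
eef_rot: [[0.028, 1.0, 0.001], [0.75, -0.021, 0.661], [0.661, -0.018, -0.75]]
contact_force: [0.0, 0.3, -0.3]
width: 0.0464
grasp_force: 0.0
```

>>> arm_command(steps=[[0.6,[0,0,0],0],[0.7,[0,0,0],0],[0.7,[0,0,0],0],[0.7,[0,0,0],0],[0.7,[0,0,0],0]])

```text
t: 28.8
tool_pos: [0.4754, 0.1529, 0.2262]
eef_rot: [[0.027, 1.0, 0.001], [0.75, -0.021, 0.661], [0.661, -0.017, -0.75]]
contact_force: [0.4, -0.1, -0.1]
width: 0.0659
grasp_force: 0.0
```

>>> arm_command(steps=[[0.7,[0,0,-15],0],[0.7,[0,0,-40],0],[0.7,[0,0,-75],0],[0.7,[0,0,-110],0],[0.7,[0,0,-130],0]])

```text
t: 29.3
tool_pos: [0.4759, 0.0655, 0.3255]
eef_rot: [[0.026, 1.0, 0.004], [0.751, -0.022, 0.66], [0.66, -0.015, -0.751]]
contact_force: [0.2, -0.3, 0.3]
width: 0.0655
grasp_force: 0.0
```

```bash
python3 - <<'E'
from h import *
# handle (dark grey) seen near expected seat? compare pre/post pixels
p=[.4755,.1413,.259]
uv=proj("top",p)[0];us=proj("scene",p)[0];print(uv,us)
t=cam("top")["color"];s=cam("scene")["color"]
for im,(u,v) in((t,uv),(s,us)):
    u,v=int(round(u)),int(round(v));print(im[v-12:v+13:2,u-12:u+13:2].mean(2).astype(int))
go((.632,.05,.34))
E
```

```text
[231.20739219 245.26027695] [352.06143591 102.95555966]
[[ 48  47  43  49  41 154 150 149 139 143 143 140 137]
 [ 52  51  49  49  35 139 135 134 137 140 140 139 139]
 [ 47  53  48  40  65 139 137 141 136 135 137 138 133]
 [ 47  45  48  47  60 100 115  69  85  80 108  55  60]
 [ 48  48  42  41  81  94 115  29  37  36  37  43  39]
 [ 56  68  37  40  92 100 110  32  57  85  32  38  24]
 [ 79  76 169 161 162 108 109  26 138 137 136  99 168]
 [ 64  62  61  62 102  96 110  32  97 115 105 125 169]
 [ 43  42  47  45 114 103 108  33  67  58  34  42  39]
 [ 46  47  41  48 127 105  97  36  40  35  29  52  22]
 [ 44  50  43  44 119 138 108 123  84  40  31  34  20]
 [ 50  45  38  46 128 136 138 138 101  54  54  25  29]
 [ 49  50  41  40 123 138 137 141  69  72  71  73  74]]
[[ 51  49  49  51  48  46  44  46  49  46  48  47  49]
 [ 51  50  51  49  50  49  47  46  47  47  47  48  51]
 [ 52  51  50  49  50  50  48  47  45  46  46  46  65]
 [ 50  53  52  51  51  59  50  48  45  44  48  79  83]
 [ 47  50  52  51  71  93  64  49  49  45  46  75  82]
 [ 45  46  50  52  43  84  94  63  49  47  48  52  55]
 [ 44  46  48  51  39  43  83  92  63  77  95  54  64]
 [ 45  43  47  47  38  38  43  85  94 146 117  54  67]
 [ 46  46  44  42  43  38  37  42  84  69  56  51  49]
 [ 47  84  96  43  40  78  40  38  45  44  51  51  47]
 [ 78 137 156  68 112 153  60  38  42  48  51  50  51]
 [138 110 113 147 134  62  47  45  48  49  51  50  50]
 [123 124 121 108  42  61  44  38  43  51  50  51  51]]
29.4 [0.4766 0.0653 0.3252] [-0.52  0.17  1.59  0.62  1.75 -0.5 ]
(0.632, 0.05, 0.34) [  2. 155. -20.] len 157
```

The brush hangs on hook_b (handle in place, centred on the arm). Now to the emptied hook_a's post.

>>> arm_command(steps=[[0.5,[-3,35,-1],0],[0.5,[-7,75,-2],0],[0.5,[-10,115,-3],0],[0.5,[-15,156,-4],0],[0.5,[-15,156,-4],0]])

```text
t: 29.9
tool_pos: [0.6342, 0.05, 0.3104]
eef_rot: [[0.029, 1.0, -0.0], [0.749, -0.021, 0.662], [0.661, -0.019, -0.75]]
contact_force: [-1.0, 1.0, -1.0]
width: 0.0475
grasp_force: 0.0
```

```bash
python3 - <<'E'
from h import *
go((.632,.114,.2415))
E
```

```text
29.9 [0.6342 0.05   0.3104] [-0.42  0.41  1.28  0.66  1.75 -0.37]
(0.632, 0.114, 0.2415) [ 2. -2. 94.] len 94
```

>>> arm_command(steps=[[0.5,[2,-2,30],0],[0.5,[2,-2,55],0],[0.5,[2,-2,75],0],[0.5,[2,-2,94],0],[0.3,[2,-2,94],0]])

```text
t: 30.4
tool_pos: [0.6259, 0.1158, 0.2428]
eef_rot: [[0.029, 1.0, -0.005], [0.749, -0.019, 0.662], [0.662, -0.023, -0.749]]
contact_force: [0.8, -0.9, 0.4]
width: 0.0419
grasp_force: 0.0
```

>>> arm_command(steps=[[0,[0,0,0],0],[0,[0,0,0],0],[0,[0,0,0],0],[0,[0,0,0],0],[0,[0,0,0],0]], grip_force=40)

```text
t: 30.9
tool_pos: [0.6302, 0.1128, 0.2457]
eef_rot: [[0.027, 1.0, 0.005], [0.75, -0.023, 0.661], [0.66, -0.014, -0.751]]
contact_force: [1.8, -1.2, 1.4]
width: 0.0111
grasp_force: 40.0
```

```bash
python3 - <<'E'
from h import *
o=r.observe();print(o["width"],o["grasp_force"],o["contact_force"].round(1),o["tool_pos"].round(4))
R=o["eef_rot"];u=np.array([.9986,-.053,0]);n=np.array([-.053,-.9986,0])
P=lambda f:.072*(-np.cos(f)*u+np.sin(f)*n)
for f in np.arange(1.57,-.1,-.1): print(round(f,2),(R.T@(P(f)-P(1.571))*1000).round())
E
```

```text
0.011124457495003199 39.99531626701355 [ 1.8 -1.2  1.4] [0.6302 0.1128 0.2457]
1.57 [ 0. -0.  0.]
1.47 [ 0. -7.  0.]
1.37 [  1. -14.   1.]
1.27 [  3. -21.   3.]
1.17 [  5. -28.   5.]
1.07 [  7. -34.   7.]
0.97 [ 10. -40.  10.]
0.87 [ 13. -46.  13.]
0.77 [ 17. -51.  16.]
0.67 [ 21. -56.  20.]
0.57 [ 26. -60.  24.]
0.47 [ 30. -63.  28.]
0.37 [ 35. -66.  32.]
0.27 [ 41. -68.  37.]
0.17 [ 46. -69.  42.]
0.07 [ 51. -70.  46.]
-0.03 [ 57. -70.  51.]
```

>>> arm_command(steps=[[0,[0,-7,0],0],[0,[1,-14,1],0],[0,[3,-21,3],0],[0,[5,-28,5],0],[0,[7,-34,7],0]])

```text
t: 31.4
tool_pos: [0.5986, 0.1221, 0.2457]
eef_rot: [[0.026, 1.0, 0.011], [0.752, -0.027, 0.659], [0.659, -0.009, -0.752]]
contact_force: [5.4, -2.4, 0.5]
width: 0.0113
grasp_force: 39.9
```

>>> arm_command(steps=[[0,[3,-6,3],0],[0,[6,-12,6],0],[0,[10,-17,9],0],[0,[14,-22,13],0],[0,[19,-26,17],0]])

```text
t: 31.9
tool_pos: [0.5734, 0.1483, 0.246]
eef_rot: [[0.026, 1.0, 0.011], [0.752, -0.027, 0.659], [0.659, -0.009, -0.752]]
contact_force: [5.7, -3.4, 0.3]
width: 0.0111
grasp_force: 40.1
```

>>> arm_command(steps=[[0,[4,-3,4],0],[0,[9,-6,8],0],[0,[14,-8,12],0],[0,[14,-8,12],0],[0,[14,-8,12],0]])

```text
t: 32.4
tool_pos: [0.5667, 0.1671, 0.246]
eef_rot: [[0.026, 1.0, 0.012], [0.752, -0.028, 0.659], [0.659, -0.008, -0.752]]
contact_force: [8.8, -1.7, -1.5]
width: 0.0109
grasp_force: 40.0
```

Hook_a is nearly folded. To stay clear of the pipe I'll let go, shut the fingers and push the post home from outside.

>>> arm_command(steps=[[0.35,[0,0,0],0],[0.35,[0,0,0],0],[0.35,[0,0,-15],0],[0.35,[0,0,-30],0],[0.35,[0,0,-50],0]])

```text
t: 32.9
tool_pos: [0.5601, 0.136, 0.2829]
eef_rot: [[0.028, 1.0, -0.003], [0.75, -0.019, 0.662], [0.661, -0.021, -0.75]]
contact_force: [-1.1, -1.1, -0.4]
width: 0.0328
grasp_force: 0.0
```

>>> arm_command(steps=[[0,[0,0,0],0],[0,[0,0,0],0],[0,[0,0,0],0],[0,[0,0,0],0],[0,[0,0,0],0]])

```text
t: 33.4
tool_pos: [0.5615, 0.1361, 0.2826]
eef_rot: [[0.028, 1.0, -0.0], [0.75, -0.021, 0.661], [0.661, -0.018, -0.75]]
contact_force: [-0.1, -0.6, 0.4]
width: 0.0004
grasp_force: 0.0
```

```bash
python3 - <<'E'
from h import *
print(r.observe()["width"])
go((.565,.125,.255),(.565,.160,.255),(.565,.175,.255))
E
```

```text
0.0003626833698325149
33.4 [0.5615 0.1361 0.2826] [-0.33  0.29  1.54  0.67  1.59 -0.39]
(0.565, 0.125, 0.255) [-26.   4.  13.] len 30
(0.565, 0.16, 0.255) [26. -1. 23.] len 35
(0.565, 0.175, 0.255) [11. -0. 10.] len 15
```

>>> arm_command(steps=[[0,[-12,4,2],0],[0,[-26,5,13],0],[0,[-26,5,13],0],[0,[-18,5,20],0],[0,[-11,5,26],0]])

```text
t: 33.9
tool_pos: [0.5669, 0.1452, 0.2563]
eef_rot: [[0.028, 1.0, 0.001], [0.75, -0.022, 0.662], [0.661, -0.017, -0.75]]
contact_force: [0.4, 0.6, 0.1]
width: 0.0005
grasp_force: 0.0
```

>>> arm_command(steps=[[0,[3,0,3],0],[0,[6,0,5],0],[0,[9,0,8],0],[0,[12,0,10],0],[0,[14,0,12],0]])

```text
t: 34.4
tool_pos: [0.5663, 0.163, 0.2564]
eef_rot: [[0.027, 1.0, -0.0], [0.751, -0.02, 0.66], [0.66, -0.018, -0.751]]
contact_force: [-2.9, -3.4, 0.6]
width: 0.0003
grasp_force: 1.8
```

>>> arm_command(steps=[[0,[3,0,3],0],[0,[5,0,4],0],[0,[7,0,6],0],[0,[9,0,8],0],[0,[9,0,8],0]])

```text
t: 34.9
tool_pos: [0.5669, 0.1695, 0.2556]
eef_rot: [[0.026, 1.0, 0.001], [0.758, -0.021, 0.652], [0.652, -0.016, -0.758]]
contact_force: [-8.4, -22.8, 9.8]
width: 0.0003
grasp_force: 11.8
```

>>> arm_command(steps=[[0,[2,0,2],0],[0,[3,0,3],0],[0,[3,0,3],0],[0,[3,0,3],0],[0,[3,0,3],0]])

```text
t: 35.4
tool_pos: [0.5671, 0.1703, 0.2554]
eef_rot: [[0.026, 1.0, 0.003], [0.762, -0.021, 0.648], [0.648, -0.015, -0.762]]
contact_force: [-10.7, -36.1, 15.9]
width: 0.0004
grasp_force: 18.2
```

>>> arm_command(steps=[[0,[-10,0,-12],0],[0,[-15,0,-40],0],[0,[-20,0,-80],0],[0,[-20,0,-120],0],[0,[-20,0,-160],0]])

```text
t: 35.9
tool_pos: [0.5675, 0.0582, 0.3646]
eef_rot: [[0.027, 1.0, 0.003], [0.749, -0.022, 0.662], [0.662, -0.015, -0.749]]
contact_force: [0.9, -0.5, 0.7]
width: 0.0005
grasp_force: 0.0
```

>>> arm_command(steps=[[0,[0,0,-40],0],[0,[0,0,-80],0],[0,[0,0,-120],0],[0,[0,0,-120],0],[0,[0,0,-120],0]])

```text
t: 36.4
tool_pos: [0.5674, -0.0209, 0.453]
eef_rot: [[0.027, 1.0, 0.003], [0.75, -0.022, 0.662], [0.661, -0.015, -0.75]]
contact_force: [-0.1, -0.5, 0.5]
width: 0.0009
grasp_force: 0.0
```

```bash
python3 - <<'E'
from h import *
t=cam("top")["color"].mean(2);s=cam("scene")["color"].mean(2)
P=[.5636,.177,.266];u=proj("top",P)[0].round().astype(int);v=proj("scene",P)[0].round().astype(int);print("exp post A",u,v)
print(t[u[1]-6:u[1]+7,u[0]-6:u[0]+9].astype(int)); print(s[v[1]-6:v[1]+7,v[0]-8:v[0]+9].astype(int))
u=proj("top",[.4755,.1413,.259])[0].round().astype(int);print(t[u[1]-12:u[1]+13:2,u[0]-6:u[0]+9].astype(int))
print(r.observe()["tool_pos"],r.observe()["t"])
E
```

```text
exp post A [218 212] [384 116]
[[201 190 178 171 159 148 134 113  85  60  50  56  51  48  46]
 [200 187 176 166 159 151 132 110  84  58  52  49  51  49  54]
 [199 187 180 167 157 149 130 109  83  58  49  55  48  50  47]
 [198 186 174 168 158 147 128 107  81  56  48  48  45  50  51]
 [195 187 177 166 156 146 128 106  78  59  48  47  53  46  46]
 [196 185 175 164 157 143 126 105  69  51  49  48  49  46  49]
 [193 184 176 166 153 144 126 100  67  48  52  50  48  42  43]
 [196 183 173 166 153 140 125  99  68  45  50  53  49  47  50]
 [196 180 171 166 154 143 125  98  64  49  51  53  52  50  44]
 [190 183 170 165 152 140 120  93  63  48  51  47  47  42  50]
 [195 180 173 160 153 138 117  87  58  48  51  51  50  44  46]
 [192 180 172 164 151 134 117  90  58  50  50  51  52  48  45]
 [191 180 169 161 149 138 117  84  51  53  54  46  53  43  47]]
[[48 47 47 49 49 49 49 51 52 51 51 51 48 52 62 79 95]
 [50 49 47 46 49 50 48 49 51 51 52 52 50 49 52 63 78]
 [51 50 48 46 46 49 49 50 49 50 53 52 51 49 48 52 63]
 [51 50 49 46 47 47 50 50 49 52 53 51 52 50 48 50 54]
 [51 51 49 48 47 48 48 50 56 62 6
[... 616 characters left out ...]
2 137 139 138 138 141 139]
 [ 45  45  62 104 105 101 112  72  63  80  84  70  82  99 110]
 [ 45  46  79  89  98 106 117  69  31  38  38  36  34  36  39]
 [ 39  36  93 101 101 111 116  64  27  50  57  56  83  49  31]
 [164 160 163 131 106 108 107  63  29 105 138 140 140 138 136]
 [ 61  62 102  98 100 112 112  64  27  62  97 109 116 108 105]
 [ 42  47 117 113 102 110 107  64  35  57  67  73  54  36  30]
 [ 42  44 128 124 105 117  99  59  38  53  43  33  23  30  38]
 [ 41  61 125 138 138 122 110 107 126 101  83  55  41  44  38]
 [ 39  83 126 142 139 138 141 140 144 144 103  61  51  53  51]
 [ 43  82 127 138 140 139 136 142 144  99  75  72  77  75  74]]
[ 0.56657645 -0.01981164  0.45213423] 36.5
```

```bash
python3 -c "
from h import *
print(plane('scene',(385.3,116),.266)); print(r.finish_job())"
```

```text
[0.56649401 0.17844019 0.266     ]
the job is handed in; nothing more can be done
None
```

Hook_b is swung right out to its stop, the brush hangs let go on its arm, and hook_a is pushed home to its stop against the divider; I handed the job in at about 36.5 s, and the hand-in call returned no verdict.

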